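# Stow a sample case under the hold-down arm

## Robot

A 6-joint arm with a two-finger parallel gripper is mounted at the origin on the work surface. World frame = base frame: x ahead of the robot, y to its left, z up, the work surface at z = 0. Lengths are in m, angles in rad, forces in N, time in s.
With the tool pointing down it reaches from about 0.4 to 0.825 m from the base axis. Payload 7 kg.
Tool frame: the origin (TCP) lies midway between the tips of the shut fingers; the grasp point (between the pads) lies 19 mm behind it; z points along the fingers, y is the direction in which the jaws open and shut (so a half turn about z gives the same grasp; the last joint's range is limited). The gripper opens to 88 mm and grips with 3 to 60 N. Pads are 19 mm wide; open, the fingers measure 130 mm over their backs; the gripper's body (78 mm by 193 mm) begins 47 mm behind the grasp point.
Start: joints at [1.608, 0.359, 0.012, 0, -1.224, -0.288], TCP at [0.168, 0.654, 0.227] pointing down, gripper open.
Joint ranges: [-3.07, 3.07], [-1.43, 2.12], [-1.02, 1.25], [-3.03, 1.67], [-3.05, -0], [-3.03, 3.03]. Speed limits (rad/s): [2.39, 2.39, 3.01, 3.14, 3.14, 3.14].

## Interface

Orientations are given as [roll, pitch, yaw] about the fixed x, y, z axes, in that order (R = Rz(yaw) Ry(pitch) Rx(roll)).
In Python, from station import get_state, grab_frame, camera_info, job_done gives the robot as it stands. The module is installed in compiled form; this text tells all that it offers.
- The arm moves only by the shell command python3 -m inch 'ROWS' [FORCE]. ROWS is JSON, a list that holds one entry, the list of rows, each a list of 7 numbers: the shift along the tool's x, y, z normalised to -1 to 1, where 1 is 50 cm, then the turn, a rotation vector about the tool's x, y, z normalised to -1 to 1, where 1 is 180 degrees, then the closure, from 0 (fully open) to 1 (shut). A call has 1 to 20 rows; each row shifts and turns the commanded pose from where the row before left it, along the tool's axes as they then stand; what a row does not reach is not made up. A row lasts 1/10 s, in which the tool goes at most 50 mm and 8.59 degrees, less where a joint would pass 70% of its speed; a pose out of reach is approached as far as the arm can. A call with a number of a shift or a turn outside -1 to 1 is refused whole. A call with a gripper value outside its range is refused whole. The fingers move at their own pace and stop on an object; FORCE is the grip in N (left out, the last holds). Time passes only in rows, so rows that do not move let the fingers close. It gives the time, the measured TCP pose, the force and the opening at its end, in the units of the state.
- get_state(): the state, without advancing time (a new reading comes with each control period).
- grab_frame(name): name is "scene" or "top" or "wrist"; returns the picture (420x560x3 uint8, blue, green, red); there is no depth.
- camera_info(name): a dict with "vertical_fov" (degrees; the focal length in pixels is half the picture's height over the tangent of half this angle, whatever the lens; pixels are square), "cx", "cy" (the principal point, pixels), "R" (3x3) and "t" (3): a world point X has camera coordinates R X + t. Camera axes: x right, y down, z forward; pixel columns grow to the right and rows downward; lengths in m; the calibration is good to about 2 mm. A picture is of the moment at which its call begins: read the wrist's pose just before it. camera_info takes no time and is no camera call; for the wrist camera it gives the pose at the moment of the call.
- job_done(): hands the job in, once; it reports no verdict.
The state is a dict: "t": time; "q": joint angles; "qd": joint speeds; "joint_efforts": joint torques, N m; "eef_pos": TCP position; "ee_rot": TCP orientation; "force": force on the tool from outside, world axes, zero at the start; "moment": the same for the moment, N m; "width": finger opening in m.
Only numpy, scipy, OpenCV 4.12 (cv2) and the standard library are available. Lean on these libraries where they do the work, as an engineer would, in place of code of your own. Each camera call takes 0.05 s, during which the arm holds its last target.

## Task

Stow the white sample case with the green band in the blue-based rack: slide it in under the weighted arm so that it lies flat, lid up and square on top of the grey case already there, pushed in to the back stops, with the arm resting on it. Let go of it, and leave the orange-banded case where it lies.

Things in the scene. Friction and masses are not known exactly. Their poses are not given: they have to be found in the camera images.
- green_case: closed rigid white plastic sample case with a green band round its middle, lying flat on the bench; a plain box 120 mm long (its x), 50 mm wide (its y), 16 mm high, about 110 g, the same either way round. Origin: centre of its underside, z up through the lid.
- orange_case: a bystander, to be left alone: the same white case (120 x 50 x 16 mm, same axes and origin) but with an orange band.
- rack: Rack fixed to the bench. x points into it (the way cases are pushed in), z up; origin on the bench under the pile's centre. Blue base 8 mm thick, x -65 to 139 mm, y -48 to 48 mm, no side walls. On it lies a loose grey case (120 x 50 x 16 mm, along x, centred within 2 mm; top at z 24 mm); the new case goes on top. Two 60 mm high back stops, faces at x 63 mm, end its travel.
- hold_arm (a joint): Weighted arm hinged behind the stops (rad): 0 on the grey case, about 0.18 on a second; falls back (2 N). In rack axes: shoe at x 36 mm; red lip, 36 mm wide, slopes up from it to a free end at x -17, z 51 mm (x -9, z 77 at 0.18). A case pushed along +x, underside 1 to 8 mm above the grey case, lifts the arm by itself (a few N); the stowed case's rear 40 mm stays clear of the lip.

How it is judged:
At the end, for the whole second after the job is handed in: The green-banded case lies at rest, flat (within 0.1 rad) and lid up, on the grey case (underside 19 to 30 mm above the rack's foot), centred within 15 mm of the rack's origin along and across, its long side within 0.2 rad of the rack's x, and the arm rests on it (arm angle 0.13 to 0.25 rad) (x of green_case in the frame of rack between -0.015 and 0.015 m and y of green_case in the frame of rack between -0.015 and 0.015 m and z of green_case in the frame of rack between 0.019 and 0.03 m and angle between the x axis of green_case and the x axis of rack, either way round below 0.2 rad and angle between green_case's own z axis and vertical below 0.1 rad and value of joint hold_arm between 0.13 and 0.25 rad and linear speed of green_case below 0.02 m/s); the robot touches nothing.
It fails at once if the orange-banded case is shifted by more than 30 mm (distance of orange_case from where it was at the start of the episode above 0.03 m).
It also fails if it takes over 38 s, if anything falls off the work surface, if the arm or the gripper's body presses on something with over 40 N, if the wrist force passes 120 N, or if a joint passes its speed limit or range.

## Working session

There is one attempt and no reset: what is moved stays moved. The work goes in short steps, Python scripts to look and compute and a shell command to move; the robot and the scene stay as the last step left them, time stands still between calls to the robot, and variables do not carry over. Pictures are saved under pics/ and viewed, and the job is handed in when it is done.

```bash
mkdir -p pics; python3 - <<'E'
from station import *
import cv2
print(get_state())
for n in ("scene","top","wrist"):
    c=camera_info(n);print(n,c)
    cv2.imwrite(f"pics/{n}0.png",grab_frame(n))
E
```

```text
{'t': 0.0, 'q': array([ 1.60814690e+00,  3.59368539e-01,  1.10788457e-02, -3.43513042e-04,
       -1.22411369e+00, -2.88073110e-01]), 'qd': array([-0.00035431, -0.00027447,  0.00054755,  0.00230959,  0.00072462,
       -0.00071241]), 'joint_efforts': array([-8.07803626e-04, -5.82713842e+01,  2.93068850e+01,  6.99778005e+00,
        7.14774389e-03, -1.51418249e-04]), 'eef_pos': array([0.1673949 , 0.65341359, 0.22564445]), 'ee_rot': array([ 3.13996006e+00, -1.46997093e-04, -2.50839395e-01]), 'force': array([0.84468786, 0.10719064, 0.21574263]), 'moment': array([-0.04420408, -0.02291123, -0.02992664]), 'width': 0.087660832163389}
scene {'vertical_fov': 47.71139011457295, 'cx': 278.88516036824655, 'cy': 208.96219655543013, 'R': array([[ 0.73970929,  0.67246854, -0.02482401],
       [ 0.37729044, -0.44499733, -0.81217566],
       [-0.5572092 ,  0.59140802, -0.58288461]]), 't': array([-0.42159468, -0.1414986 ,  1.58612714])}
top {'vertical_fov': 56.93330022758664, 'cx': 278.3006343535149, 'cy': 209.7546803759841, 'R': array([[ 0.07811984, -0.99694169,  0.00213518],
       [-0.97620723, -0.0769293 , -0.20273462],
       [ 0.20227886,  0.01375322, -0.97923139]]), 't': array([-0.00827293,  0.54526836,  0.93916799])}
wrist {'vertical_fov': 71.78635952927874, 'cx': 282.3620460268709, 'cy': 211.68190376990967, 'R': array([[-0.24813818, -0.96872083,  0.00272097],
       [-0.92525796,  0.23783521,  0.29552009],
       [-0.28692361,  0.07081221, -0.95533265]]), 't': array([ 0.67406711, -0.03676898,  0.39138233])}
```

View pics/scene0.png

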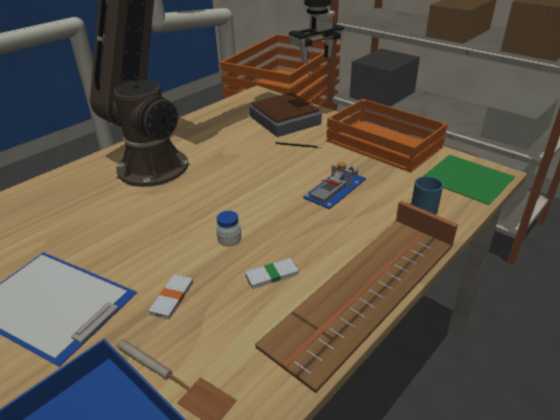

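View pics/top0.png

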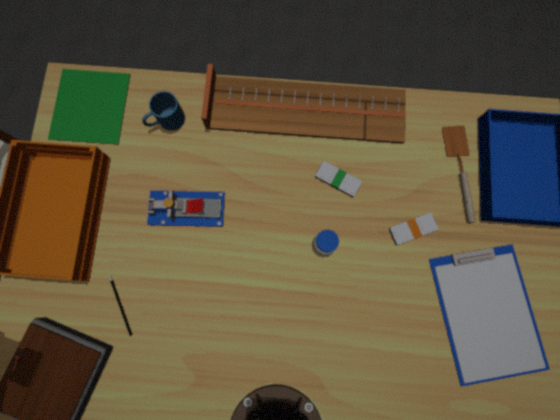

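View pics/wrist0.png

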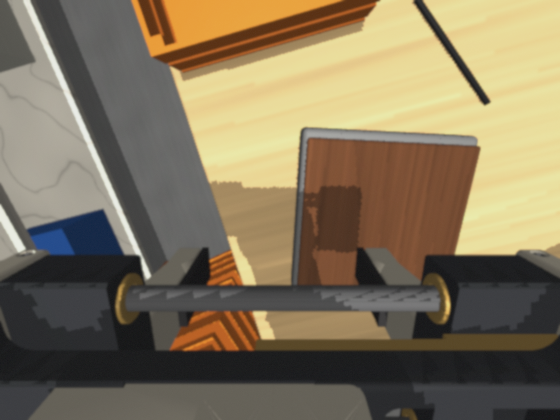

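The scene and top views show the green case near top (339,179), the orange case near (414,229), and the blue rack near (187,208) with its red lip at about (196,207) and its stops at the left.

```bash
python3 - <<'E'
import cv2
im=cv2.imread("pics/top0.png")
a=cv2.resize(im[175:240,135:240],None,fx=7,fy=7,interpolation=cv2.INTER_CUBIC)
cv2.imwrite("pics/rk.png",a)
b=cv2.resize(im[145:215,300:380],None,fx=8,fy=8,interpolation=cv2.INTER_CUBIC)
cv2.imwrite("pics/gc.png",b)
im=cv2.imread("pics/scene0.png")
cv2.imwrite("pics/rks.png",cv2.resize(im[150:220,295:375],None,fx=8,fy=8,interpolation=cv2.INTER_CUBIC))
E
```

```text
(no output)
```

View pics/rk.png

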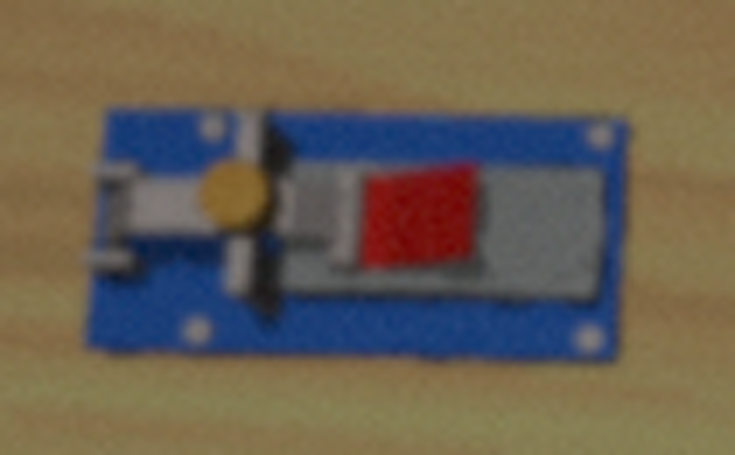

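View pics/gc.png

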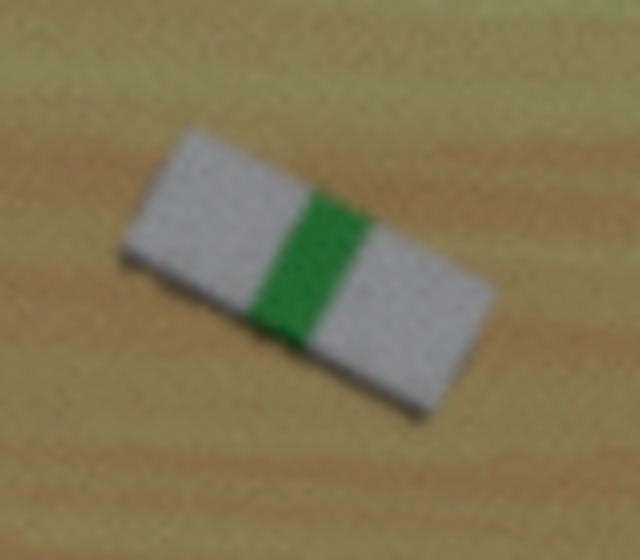

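View pics/rks.png

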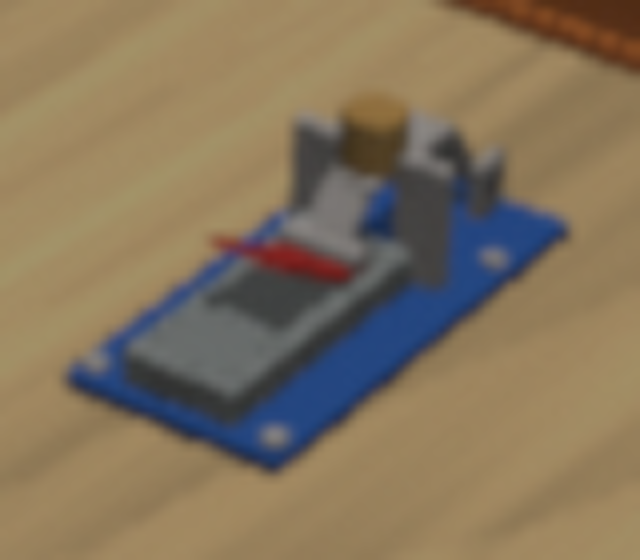

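```bash
cat > h.py <<'E'
import numpy as np, cv2
from station import *
def ray(n,uv,z,c=None):
    c=c or camera_info(n); f=210/np.tan(np.radians(c['vertical_fov'])/2)
    R=np.array(c['R']);t=np.array(c['t']);o=-R.T@t
    d=R.T@np.array([(uv[0]-c['cx'])/f,(uv[1]-c['cy'])/f,1])
    return o+d*(z-o[2])/d[2]
def proj(n,X,c=None):
    c=c or camera_info(n); f=210/np.tan(np.radians(c['vertical_fov'])/2)
    p=np.array(c['R'])@X+np.array(c['t']); return np.array([c['cx'],c['cy']])+f*p[:2]/p[2]
E
python3 - <<'E'
from h import *
def q(pts,s,o,z,n='top'):
    P=np.array([ray(n,((u+.5)/s-.5+o[0],(v+.5)/s-.5+o[1]),z) for u,v in pts]);
    print(P.round(4).tolist(),'mean',P.mean(0).round(4))
    for i in range(4):
        d=P[(i+1)%4]-P[i];print(' len',np.linalg.norm(d).round(4),'ang',np.arctan2(d[1],d[0]).round(3))
    return P
print('rack');P=q([(106,108),(628,120),(615,358),(88,348)],7,(135,175),.008)
a=((P[0]+P[3])-(P[1]+P[2]))/2;a/=np.linalg.norm(a);print('xdir',a,np.arctan2(a[1],a[0]),'origin',P.mean(0)-.037*a)
print('rack scene');P=q([(70,380),(275,468),(568,232)],8,(295,150),.008,'scene') if 0 else None
for uv in [(70,380),(275,466),(568,232)]: print(ray('scene',((uv[0]+.5)/8-.5+295,(uv[1]+.5)/8-.5+150),.008).round(4))
print('green');q([(192,128),(495,290),(432,398),(122,240)],8,(300,145),.016)
print('grey');q([(605,170),(597,297),(280,290),(285,165)],7,(135,175),.024)
E
```

```text
rack
[[0.5814, 0.3884, 0.008], [0.5926, 0.1856, 0.008], [0.499, 0.1805, 0.008], [0.4871, 0.3815, 0.008]] mean [0.54  0.284 0.008]
 len 0.2031 ang -1.516
 len 0.0937 ang -3.088
 len 0.2013 ang 1.63
 len 0.0946 ang 0.073
xdir [-0.0571585   0.99836512  0.        ] 1.6279859920083586 origin [0.54210771 0.24705015 0.008     ]
rack scene
[0.5073 0.1765 0.008 ]
[0.5981 0.1819 0.008 ]
[0.5895 0.3798 0.008 ]
green
[[0.6998, -0.0781, 0.016], [0.6503, -0.1839, 0.016], [0.6108, -0.164, 0.016], [0.658, -0.0565, 0.016]] mean [ 0.6547 -0.1207  0.016 ]
 len 0.1168 ang -2.009
 len 0.0442 ang 2.675
 len 0.1174 ang 1.158
 len 0.0471 ang -0.476
grey
[[0.5684, 0.1896, 0.024], [0.5192, 0.1873, 0.024], [0.5125, 0.3069, 0.024], [0.5608, 0.3114, 0.024]] mean [0.5402 0.2488 0.024 ]
 len 0.0493 ang -3.095
 len 0.1198 ang 1.627
 len 0.0485 ang 0.093
 len 0.122 ang -1.508
```

```bash
cat >> h.py <<'E'
from scipy.spatial.transform import Rotation as Ro
def delta(p,yaw):
    s=get_state(); R=Ro.from_euler('xyz',s['ee_rot']); T=Ro.from_euler('xyz',[np.pi,0,yaw])
    d=R.inv().apply(np.array(p)-s['eef_pos']); r=(R.inv()*T).as_rotvec()
    d2=T.inv().apply(np.array(p)-s['eef_pos'])
    print('t',s['t'],'eef',s['eef_pos'].round(4),s['ee_rot'].round(4),'w',s['width'].round(4),'F',s['force'].round(1))
    print('shift/0.5 now',(d/.5).round(4),'after turn',(d2/.5).round(4),'rot/pi',(r/np.pi).round(4))
E
python3 - <<'E'
from h import *
c=camera_info('wrist');o=-c['R'].T@c['t'];s=get_state()
print('cam in tool',Ro.from_euler('xyz',s['ee_rot']).inv().apply(o-s['eef_pos']))
delta([0.655-.042*.413,-.121-.042*.911,.2],-1.997)
E
python3 -m inch '[[[0,0,0,0,0,0.046,0],[0,0,0,0,0,0.046,0],[0,0,0,0,0,0.046,0],[0,0,0,0,0,0.046,0],[0,0,0,0,0,0.046,0],[0,0,0,0,0,0.046,0],[0,0,0,0,0,0.046,0],[0,0,0,0,0,0.046,0],[0,0,0,0,0,0.046,0],[0,0,0,0,0,0.046,0],[0,0,0,0,0,0.046,0],[0,0,0,0,0,0.046,0]]]'
```

```text
cam in tool [ 0.08050792 -0.00034007 -0.15720633]
t: 1.35
eef_pos: [0.1675, 0.6537, 0.2261]
ee_rot: [-3.141, -0.001, -1.991]
force: [-0.6, 0.8, -0.5]
width: 0.0876Traceback (most recent call last):
  File "<stdin>", line 4, in <module>
  File "h.py", line 16, in delta
    print('t',s['t'],'eef',s['eef_pos'].round(4),s['ee_rot'].round(4),'w',s['width'].round(4),'F',s['force'].round(1))
                                                                          ^^^^^^^^^^^^^^^^
AttributeError: 'float' object has no attribute 'round'
```

```bash
sed -i "s/s\['width'\].round(4)/round(s['width'],4)/" h.py; python3 - <<'E'
from h import *
delta([0.655-.042*.413,-.121-.042*.911,.2],-1.997)
E
```

```text
t 1.35 eef [0.1675 0.6537 0.2261] [-3.1414e+00 -7.0000e-04 -1.9910e+00] w 0.0876 F [-0.6  0.8 -0.5]
shift/0.5 now [ 1.1008 -1.5218  0.0533] after turn [ 1.0916 -1.5284  0.0523] rot/pi [-0.0001 -0.0002  0.0019]
```

```bash
python3 -m inch '[[[0.055,-0.076,0,0,0,0.002,0],[0.055,-0.076,0,0,0,0,0],[0.055,-0.076,0,0,0,0,0],[0.055,-0.076,0,0,0,0,0],[0.055,-0.076,0,0,0,0,0],[0.055,-0.076,0,0,0,0,0],[0.055,-0.076,0,0,0,0,0],[0.055,-0.076,0,0,0,0,0],[0.055,-0.076,0,0,0,0,0],[0.055,-0.076,0,0,0,0,0],[0.055,-0.076,0,0,0,0,0],[0.055,-0.076,0,0,0,0,0],[0.055,-0.076,0,0,0,0,0],[0.055,-0.076,0,0,0,0,0],[0.055,-0.076,0,0,0,0,0],[0.055,-0.076,0,0,0,0,0],[0.055,-0.076,0,0,0,0,0],[0.055,-0.076,0,0,0,0,0],[0.055,-0.076,0,0,0,0,0],[0.055,-0.076,0,0,0,0,0]]]'
python3 -m inch '[[[0,0,0,0,0,0,0],[0,0,0,0,0,0,0]]]'
python3 - <<'E'
from h import *
delta([0.655-.042*.413,-.121-.042*.911,.2],-1.997)
np.save('w1.npy',camera_info('wrist'),allow_pickle=True)
cv2.imwrite('pics/w1.png',grab_frame('wrist'))
E
```

```text
t: 3.35
eef_pos: [0.6377, -0.1602, 0.2263]
ee_rot: [3.141, -0.0, -1.991]
force: [1.4, 0.3, 1.0]
width: 0.0875
t: 3.55
eef_pos: [0.6368, -0.1595, 0.2252]
ee_rot: [3.14, -0.001, -1.994]
force: [-0.9, 0.7, -0.7]
width: 0.0878
t 3.55 eef [ 0.6368 -0.1595  0.2252] [ 3.1397e+00 -7.0000e-04 -1.9937e+00] w 0.0878 F [-0.9  0.7 -0.7]
shift/0.5 now [-0.0011 -0.0014  0.0505] after turn [-0.0011 -0.0013  0.0505] rot/pi [ 0.0006 -0.0002  0.001 ]
```

View pics/w1.png

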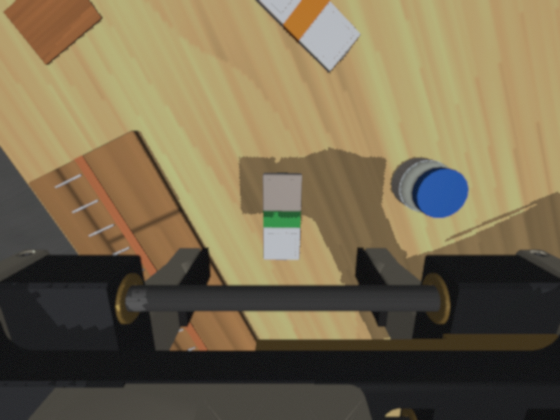

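```bash
python3 - <<'E'
import cv2
im=cv2.imread("pics/w1.png")
cv2.imwrite("pics/w1c.png",cv2.resize(im[165:270,235:330],None,fx=6,fy=6,interpolation=cv2.INTER_CUBIC)[:600])
E
```

```text
(no output)
```

View pics/w1c.png

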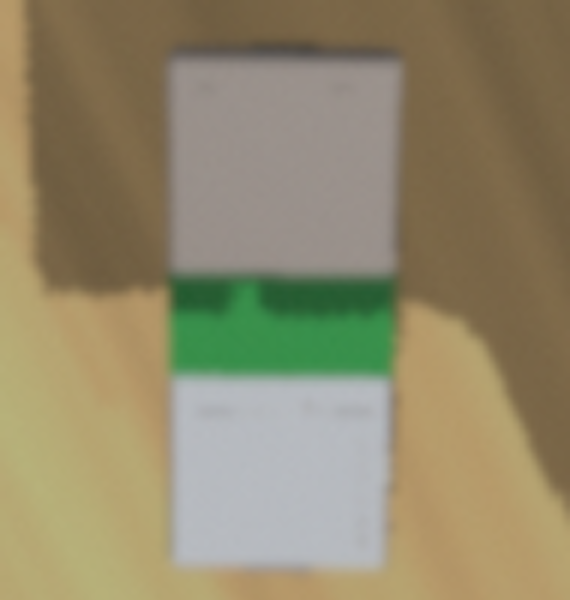

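The wrist crop shows the case upright in view, with top-face corners near (263,174.5), (302,174.5), (299,259.5) and (263.5,259.5). The band is in the middle.

```bash
python3 - <<'E'
from h import *
c=np.load('w1.npy',allow_pickle=True).item()
P=np.array([ray('wrist',((u+.5)/6-.5+235,(v+.5)/6-.5+165),.016,c) for u,v in [(168,58),(402,58),(386,567),(172,567)]])
print(P.round(4),P.mean(0).round(4))
for i in range(4):
    d=P[(i+1)%4]-P[i];print(np.linalg.norm(d).round(4),np.arctan2(d[1],d[0]).round(4))
d=(P[0]+P[1]-P[2]-P[3]);y=np.arctan2(d[1],d[0]);print('yaw',y)
m=P.mean(0);t=m-.042*np.array([np.cos(y),np.sin(y),0])
delta([t[0],t[1],.004],y-np.pi)
E
```

```text
[[ 0.6527 -0.1851  0.016 ]
 [ 0.6075 -0.1647  0.016 ]
 [ 0.6575 -0.057   0.016 ]
 [ 0.7028 -0.0774  0.016 ]] [ 0.6551 -0.121   0.016 ]
0.0496 2.7186
0.1188 1.1363
0.0496 -0.4235
0.1188 -2.0058
yaw -2.0055534963215798
t 3.6 eef [ 0.6367 -0.1585  0.2258] [ 3.1403e+00 -3.0000e-04 -1.9923e+00] w 0.0877 F [-0.2  0.2 -0.2]
shift/0.5 now [-0.1676 -0.0047  0.4435] after turn [0.1675 0.0019 0.4436] rot/pi [ 2.000e-04  6.000e-04 -9.958e-01]
```

```bash
python3 - <<'E'
from h import *
c=np.load('w1.npy',allow_pickle=True).item()
for z in (.03,.05,.07):
    for n,uv,cc in [('top',(326,241),None),('wrist',(441,193),c),('scene',(228,218),None)]:
        p=ray(n,uv,z,cc); d=p-[.637,-.159,z]
        T=Ro.from_euler('xyz',[np.pi,0,-2.0056]).inv().apply(d)
        print(z,n,p.round(3),'tool',T.round(3))
E
```

```text
0.03 top [ 0.477 -0.095  0.03 ] tool [ 0.009  0.172 -0.   ]
0.03 wrist [ 0.458 -0.074  0.03 ] tool [-0.001  0.198  0.   ]
0.03 scene [ 0.437 -0.058  0.03 ] tool [-0.007  0.224 -0.   ]
0.05 top [ 0.474 -0.093  0.05 ] tool [ 0.008  0.176 -0.   ]
0.05 wrist [ 0.466 -0.083  0.05 ] tool [0.003 0.187 0.   ]
0.05 scene [ 0.458 -0.075  0.05 ] tool [-0.001  0.198 -0.   ]
0.07 top [ 0.471 -0.09   0.07 ] tool [ 0.008  0.179 -0.   ]
0.07 wrist [ 0.475 -0.092  0.07 ] tool [0.008 0.175 0.   ]
0.07 scene [ 0.479 -0.092  0.07 ] tool [0.006 0.172 0.   ]
```

```bash
python3 -m inch '[[[0.0005,0,0.036,0,0,0.004,0],[0,0,0.036,0,0,0,0],[0,0,0.036,0,0,0,0],[0,0,0.036,0,0,0,0],[0,0,0.036,0,0,0,0],[0,0,0.036,0,0,0,0],[0,0,0.036,0,0,0,0],[0,0,0.036,0,0,0,0],[0,0,0.036,0,0,0,0],[0,0,0.036,0,0,0,0],[0,0,0.036,0,0,0,0],[0,0,0.024,0,0,0,0],[0,0,0.014,0,0,0,0],[0,0,0.006,0,0,0,0],[0,0,0,0,0,0,0]]]'
python3 - <<'E'
from h import *
delta([.6374,-.1591,.004],-2.0056)
E
```

```text
t: 5.1
eef_pos: [0.6372, -0.1583, 0.0068]
ee_rot: [-3.141, 0.0, -2.003]
force: [0.2, 0.2, 0.8]
width: 0.0878
t 5.1 eef [ 0.6372 -0.1583  0.0068] [-3.1413  0.     -2.0033] w 0.0878 F [0.2 0.2 0.8]
shift/0.5 now [ 0.0013 -0.0011  0.0056] after turn [ 0.0013 -0.0011  0.0056] rot/pi [-0.0001  0.      0.0007]
```

```bash
python3 -m inch '[[[0.001,0,0.006,0,0,0,0],[0,0,0,0,0,0,1],[0,0,0,0,0,0,1],[0,0,0,0,0,0,1],[0,0,0,0,0,0,1],[0,0,0,0,0,0,1],[0,0,0,0,0,0,1]]]' 45
python3 -m inch '[[[0,0,-0.01,0,0,0,1],[0,0,-0.02,0,0,0,1],[0,0,-0.03,0,0,0,1],[0,0,-0.04,0,0,0,1],[0,0,-0.05,0,0,0,1],[0,0,-0.05,0,0,0,1],[0,0,-0.04,0,0,0,1],[0,0,-0.02,0,0,0,1],[0,0,0,0,0,0,1]]]'
python3 - <<'E'
from h import *
np.save('w2.npy',camera_info('wrist'),allow_pickle=True)
cv2.imwrite('pics/w2.png',grab_frame('wrist'))
cv2.imwrite('pics/s2.png',grab_frame('scene'))
delta([.65,.0,.13],-1.514)
E
```

```text
t: 5.8
eef_pos: [0.6369, -0.159, 0.0036]
ee_rot: [-3.141, 0.0, -2.004]
force: [-0.5, -0.8, 1.1]
width: 0.0488
t: 6.7
eef_pos: [0.6378, -0.159, 0.1361]
ee_rot: [-3.138, 0.002, -2.004]
force: [0.5, 0.4, -2.8]
width: 0.0497
t 6.8 eef [ 0.6363 -0.1588  0.1332] [ 3.1411e+00  2.0000e-04 -2.0040e+00] w 0.0495 F [-0.3  0.4 -1.9]
shift/0.5 now [-0.2998  0.1085  0.0066] after turn [-0.3156 -0.0453  0.0065] rot/pi [ 1.00e-04  1.00e-04 -1.56e-01]
```

View pics/w2.png

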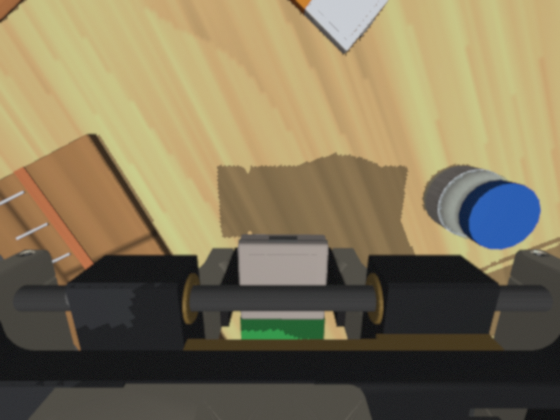

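View pics/s2.png

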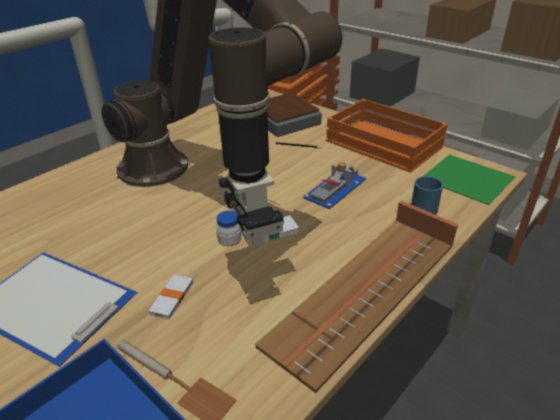

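Case is held level (opening 49.5 mm). Now turn to the rack's yaw and move to in front of it.

```bash
python3 -m inch '[[[0,0,0,0,0,-0.039,1],[0,0,0,0,0,-0.039,1],[0,0,0,0,0,-0.039,1],[0,0,0,0,0,-0.039,1],[0,0,0,0,0,0,1]]]'
python3 - <<'E'
from h import *
delta([.5514,.0663,.06],-1.5136)
E
```

```text
t: 7.3
eef_pos: [0.636, -0.1589, 0.1319]
ee_rot: [3.139, 0.0, -1.512]
force: [0.2, -0.8, -1.0]
width: 0.0495
t 7.3 eef [ 0.636  -0.1589  0.1319] [ 3.1389e+00  3.0000e-04 -1.5121e+00] w 0.0495 F [ 0.2 -0.8 -1. ]
shift/0.5 now [-0.4595  0.142   0.1443] after turn [-0.4594  0.1431  0.1438] rot/pi [0.0008 0.0001 0.0005]
```

```bash
python3 -m inch '[[[-0.03,0.01,0,0,0,0,1],[-0.05,0.015,0,0,0,0,1],[-0.06,0.018,0,0,0,0,1],[-0.06,0.018,0,0,0,0,1],[-0.06,0.018,0.01,0,0,0,1],[-0.06,0.018,0.02,0,0,0,1],[-0.06,0.018,0.03,0,0,0,1],[-0.05,0.017,0.03,0,0,0,1],[-0.03,0.01,0.03,0,0,0,1],[0,0,0.02,0,0,0,1],[0,0,0,0,0,0,1],[0,0,0,0,0,0,1]]]'
python3 - <<'E'
from h import *
delta([.5514,.0663,.032],-1.5136)
cv2.imwrite('pics/t3.png',cv2.resize(grab_frame('top')[150:270,130:330],None,fx=4,fy=4,interpolation=cv2.INTER_CUBIC))
cv2.imwrite('pics/s3.png',cv2.resize(grab_frame('scene')[110:260,200:400],None,fx=4,fy=4,interpolation=cv2.INTER_CUBIC))
E
```

```text
t: 8.5
eef_pos: [0.5529, 0.0662, 0.0636]
ee_rot: [3.141, -0.0, -1.515]
force: [0.7, 0.2, -1.1]
width: 0.0494
t 8.5 eef [0.5529 0.0662 0.0636] [ 3.1412e+00 -4.0000e-04 -1.5150e+00] w 0.0494 F [ 0.7  0.2 -1.1]
shift/0.5 now [-0.0003  0.0029  0.0631] after turn [-0.0003  0.0029  0.0631] rot/pi [ 0.0001 -0.0001 -0.0004]
```

View pics/t3.png

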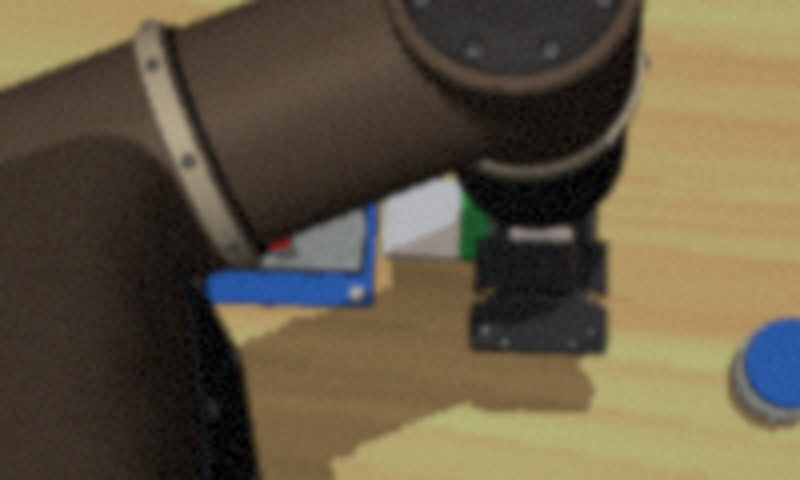

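View pics/s3.png

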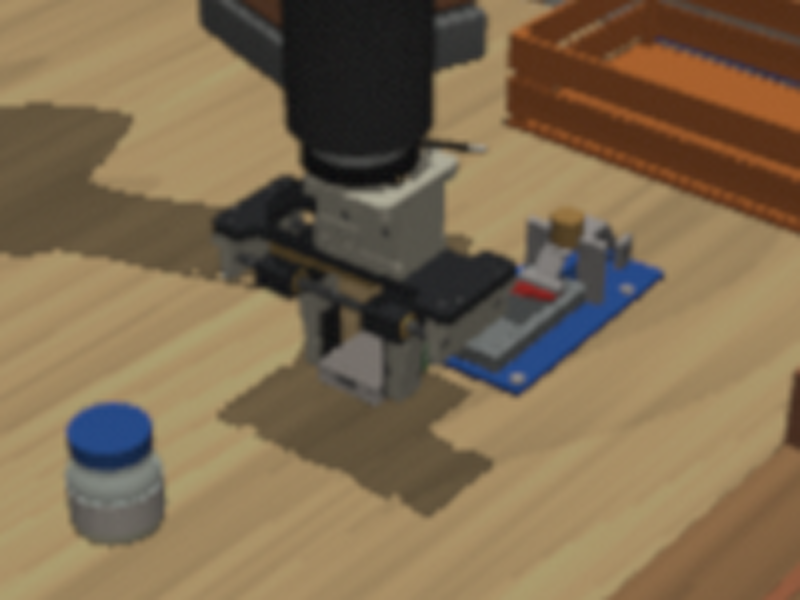

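Top view: the case's white front runs from about (385,197) to (388,255), with the grey case's rear lower corner at (360,271). I'll compare their sides after allowing for height.

```bash
python3 - <<'E'
from h import *
e=np.array([np.cos(1.628),np.sin(1.628)]);n=np.array([-e[1],e[0]])
for nm,uv,z in [('caseFL',(385,254),.0757),('case side mid',(462,259),.0757),('grey',(360,271),.024),('base',(371,304),.008)]:
    p=ray('top',((uv[0]+.5)/4-.5+130,(uv[1]+.5)/4-.5+150),z);d=p[:2]-[.541,.248]
    print(nm,p.round(4),'rack x,y',(d@e).round(4),(d@n).round(4))
d=np.array([.5529,.0662])-[.541,.248];print('tcp',d@e,d@n)
E
```

```text
caseFL [0.5212 0.1648 0.0757] rack x,y -0.082 0.0245
case side mid [0.5218 0.1163 0.0757] rack x,y -0.1304 0.0267
grey [0.5182 0.1878 0.024 ] rack x,y -0.0588 0.0262
base [0.4992 0.1807 0.008 ] rack x,y -0.0648 0.0456
tcp -0.18218298516816606 -0.001486578358443064
```

```bash
python3 -m inch '[[[0,0,0.02,0,0,0,1],[0,0,0.02,0,0,0,1],[0,0,0.015,0,0,0,1],[0,0,0.006,0,0,0,1],[0,0,0,0,0,0,1],[-0.02,0,0,0,0,0,1],[-0.03,0,0,0,0,0,1],[-0.03,0,0,0,0,0,1],[-0.02,0,0,0,0,0,1],[0,0,0,0,0,0,1]]]' 55
python3 - <<'E'
from h import *
delta([.5434,.206,.032],-1.5136)
cv2.imwrite('pics/s4.png',cv2.resize(grab_frame('scene')[110:260,240:400],None,fx=4,fy=4,interpolation=cv2.INTER_CUBIC))
E
```

```text
t: 9.6
eef_pos: [0.5501, 0.1186, 0.0333]
ee_rot: [-3.141, 0.0, -1.511]
force: [-0.1, 0.4, -1.7]
width: 0.0492
t 9.6 eef [0.5501 0.1186 0.0333] [-3.1409e+00  3.0000e-04 -1.5114e+00] w 0.0492 F [-0.1  0.4 -1.7]
shift/0.5 now [-0.1753  0.003   0.0026] after turn [-0.1753  0.0034  0.0026] rot/pi [-0.0002  0.0001  0.0007]
```

View pics/s4.png

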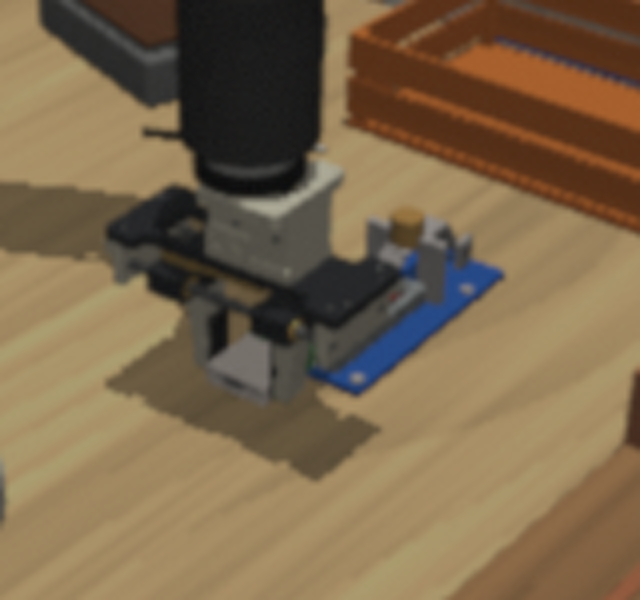

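The case is over the grey one without contact. Pushing on under the lip.

```bash
python3 -m inch '[[[-0.016,0.0005,0.001,0,0,0,1],[-0.016,0.0005,0,0,0,0,1],[-0.016,0.0005,0,0,0,0,1],[-0.016,0.0005,0,0,0,0,1],[-0.016,0,0,0,0,0,1],[-0.016,0,0,0,0,0,1]]]'
python3 -m inch '[[[-0.016,0,0,0,0,0,1],[-0.016,0,0,0,0,0,1],[0,0,0,0,0,0,1]]]'
python3 - <<'E'
from h import *
delta([.5434,.206,.032],-1.5136)
cv2.imwrite('pics/s5.png',cv2.resize(grab_frame('scene')[110:230,260:400],None,fx=5,fy=5,interpolation=cv2.INTER_CUBIC))
E
```

```text
t: 10.25
eef_pos: [0.5458, 0.1646, 0.0323]
ee_rot: [3.141, -0.001, -1.514]
force: [-0.5, -3.0, -2.2]
width: 0.0491
t: 10.55
eef_pos: [0.5455, 0.1817, 0.0326]
ee_rot: [-3.141, 0.0, -1.513]
force: [-0.7, 0.3, -3.4]
width: 0.0496
t 10.55 eef [0.5455 0.1817 0.0326] [-3.1411e+00  5.0000e-04 -1.5128e+00] w 0.0496 F [-0.7  0.3 -3.4]
shift/0.5 now [-0.0488  0.0013  0.0011] after turn [-0.0488  0.0013  0.0011] rot/pi [-0.0002  0.0002  0.0003]
```

View pics/s5.png

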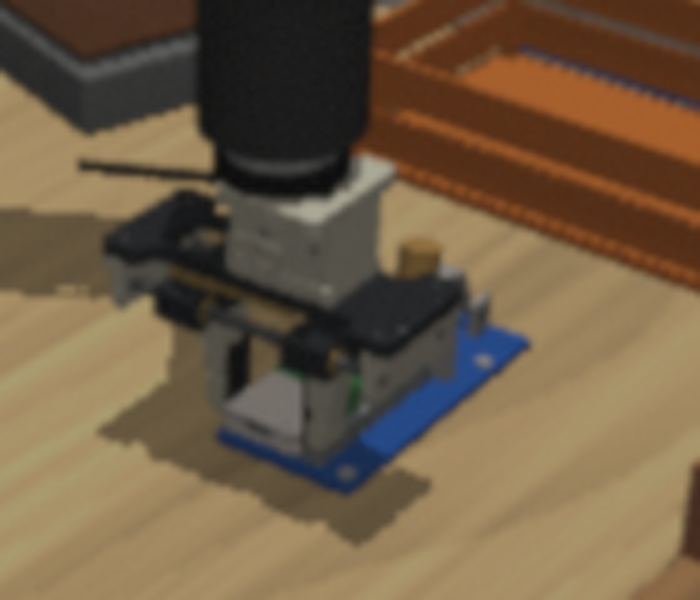

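The case is under the arm with about 3 N of download. Finishing in small steps until the stops are felt.

```bash
python3 -m inch '[[[-0.012,0,0,0,0,0,1],[-0.012,0,0,0,0,0,1],[-0.012,0,0,0,0,0,1],[-0.01,0,0,0,0,0,1],[0,0,0,0,0,0,1]]]'
python3 -m inch '[[[-0.004,0,0,0,0,0,1],[0,0,0,0,0,0,1]]]'
python3 -m inch '[[[-0.003,0,0,0,0,0,1],[0,0,0,0,0,0,1]]]'
```

```text
t: 11.1
eef_pos: [0.5441, 0.2043, 0.0326]
ee_rot: [-3.141, 0.001, -1.513]
force: [-0.4, 1.5, -3.6]
width: 0.0493
t: 11.3
eef_pos: [0.5438, 0.2056, 0.0325]
ee_rot: [-3.142, 0.0, -1.514]
force: [-0.3, 0.9, -3.3]
width: 0.0495
t: 11.5
eef_pos: [0.5437, 0.2067, 0.0325]
ee_rot: [3.141, -0.0, -1.514]
force: [-0.2, -0.0, -3.1]
width: 0.0496
```

```bash
python3 -m inch '[[[-0.003,0,0,0,0,0,1],[0,0,0,0,0,0,1]]]'
python3 -m inch '[[[-0.003,0,0,0,0,0,1],[0,0,0,0,0,0,1]]]'
```

```text
t: 11.7
eef_pos: [0.5437, 0.2083, 0.0325]
ee_rot: [3.142, -0.0, -1.514]
force: [-0.2, -1.0, -2.9]
width: 0.0493
t: 11.9
eef_pos: [0.5435, 0.2085, 0.0325]
ee_rot: [3.141, -0.002, -1.514]
force: [2.6, -6.1, -2.5]
width: 0.0497
```

The stops are felt (about 6 N at y 0.2085). Lower onto the grey case.

```bash
python3 -m inch '[[[0.001,0,0.004,0,0,0,1],[0,0,0.002,0,0,0,1],[0,0,0,0,0,0,1]]]'
python3 -m inch '[[[0,0,0.002,0,0,0,1],[0,0,0,0,0,0,1]]]'
```

```text
t: 12.2
eef_pos: [0.5436, 0.2085, 0.0296]
ee_rot: [3.141, -0.001, -1.514]
force: [0.3, -5.8, 0.5]
width: 0.0494
t: 12.4
eef_pos: [0.5435, 0.2086, 0.0286]
ee_rot: [3.141, -0.001, -1.514]
force: [1.5, -5.3, -0.5]
width: 0.0493
```

```bash
python3 -m inch '[[[0,0,0,0,0,0,0.6],[0,0,0,0,0,0,0.2],[0,0,0,0,0,0,0],[0,0,0,0,0,0,0],[0,0,0,0,0,0,0],[0,0,0,0,0,0,0]]]'
python3 - <<'E'
from h import *
cv2.imwrite('pics/s6.png',cv2.resize(grab_frame('scene')[110:230,260:400],None,fx=5,fy=5,interpolation=cv2.INTER_CUBIC))
E
```

```text
t: 13.0
eef_pos: [0.5437, 0.2096, 0.0287]
ee_rot: [-3.141, 0.0, -1.513]
force: [0.1, -0.4, -0.7]
width: 0.0835
```

View pics/s6.png

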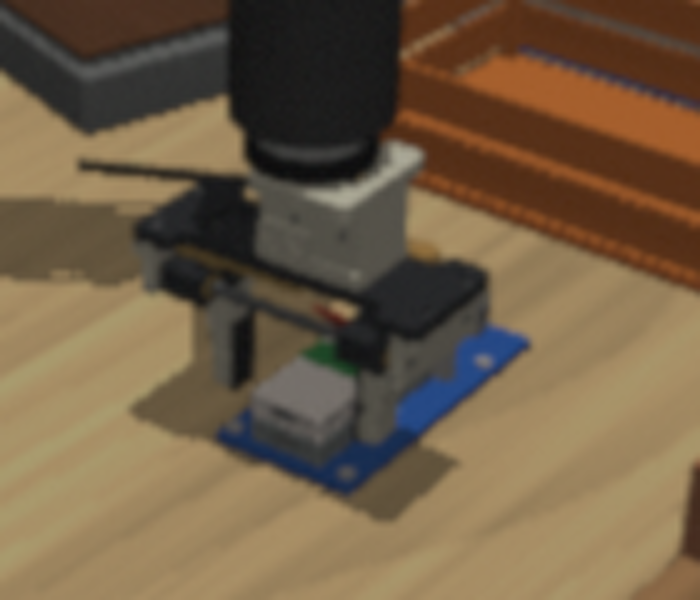

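Released: the case lies flush on the grey one, and both fingers are clear of it. Back out, then up and away so the cameras can see.

```bash
python3 -m inch '[[[0.015,0,0,0,0,0,0],[0.03,0,0,0,0,0,0],[0.04,0,0,0,0,0,0],[0.05,0,0,0,0,0,0],[0.05,0,0,0,0,0,0],[0.05,0,-0.02,0,0,0,0],[0.03,0,-0.06,0,0,0,0],[0.02,0,-0.08,0,0,0,0],[0.04,0,-0.08,0,0,0,0],[0.06,0,-0.08,0,0,0,0],[0.06,0,-0.06,0,0,0,0],[0.06,0,-0.03,0,0,0,0],[0.05,0,0,0,0,0,0],[0.03,0,0,0,0,0,0],[0,0,0,0,0,0,0],[0,0,0,0,0,0,0]]]'
python3 - <<'E'
from h import *
t=grab_frame('top');s=grab_frame('scene')
cv2.imwrite('pics/t7.png',t)
cv2.imwrite('pics/t7c.png',cv2.resize(t[175:240,135:240],None,fx=7,fy=7,interpolation=cv2.INTER_CUBIC))
cv2.imwrite('pics/s7c.png',cv2.resize(s[150:220,295:375],None,fx=8,fy=8,interpolation=cv2.INTER_CUBIC))
E
```

```text
t: 14.65
eef_pos: [0.5597, -0.0832, 0.2329]
ee_rot: [3.14, 0.0, -1.515]
force: [0.2, 0.8, -0.5]
width: 0.0875
```

View pics/t7.png

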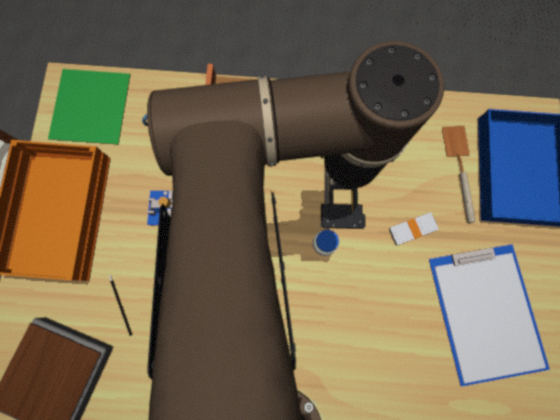

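View pics/t7c.png

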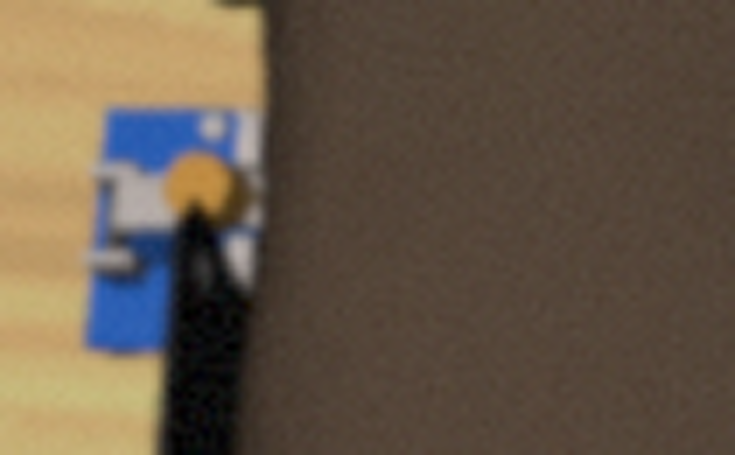

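View pics/s7c.png

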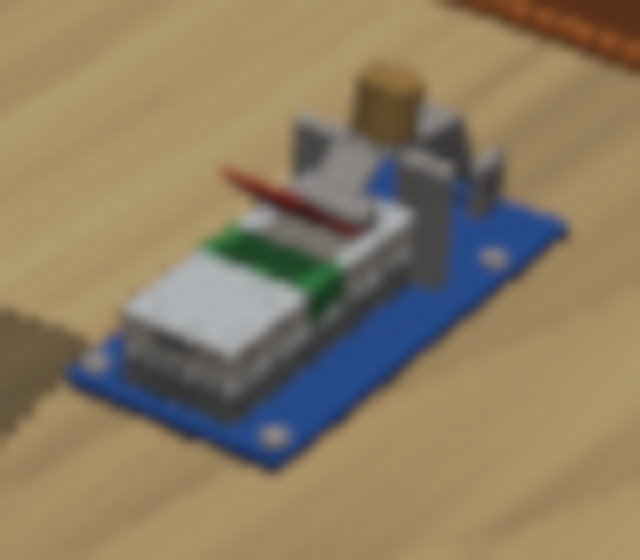

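Scene crop: the case lies square on the grey one against the stops, with the arm's shoe on the lid. In the full top view the orange case is still at (414,229). One numeric check of the lid corners, then I hand in.

```bash
python3 - <<'E'
from h import *
e=np.array([np.cos(1.628),np.sin(1.628)]);n=np.array([-e[1],e[0]])
for nm,uv,z in [('lid rear L',(126,312),.04),('lid rear R',(235,359),.04),('lid front R',(412,213),.04),('base rear L',(68,380),.008),('base rear R',(275,468),.008),('base front R',(568,232),.008)]:
    p=ray('scene',((uv[0]+.5)/8-.5+295,(uv[1]+.5)/8-.5+150),z);d=p[:2]-[.541,.248]
    print(nm,'rack x,y mm',(1000*d@e).round(1),(1000*d@n).round(1))
s=get_state();print(s['force'].round(1),s['eef_pos'].round(3),abs(s['qd']).max().round(4))
job_done()
E
```

```text
lid rear L rack x,y mm -59.8 19.8
lid rear R rack x,y mm -61.3 -29.2
lid front R rack x,y mm 59.8 -26.4
base rear L rack x,y mm -69.9 38.3
base rear R rack x,y mm -70.3 -53.9
base front R rack x,y mm 128.8 -56.0
[-0.3  0.1  0.3] [ 0.56  -0.082  0.233] 0.0093
the job is handed in; nothing more can be done
```

The green-banded case is stowed in the rack and released, and I handed the job in at about 15 s of the 38 s allowed. `job_done()` gives no verdict, so the result below rests on my own checks.

I gripped the case across its rear end, carried it level and pushed it in under the lip until it met the back stops (about 6 N). Then I lowered it onto the grey case, opened the fingers, backed out along the case and moved the arm clear.

- **Position:** the scene camera shows the lid flat and square on the grey case, touching the stops, with the arm's shoe on it. Measured against the base corners in the same picture, the case is about 3 to 7 mm past the rack's centre along x and 3 to 4 mm off across. Both are inside the 15 mm limit.
- **Orange case and robot:** in the top view the orange-banded case is still at pixel (414, 229), where it started. The robot stands clear with about 0 N on the tool.
- **Disagreements and gaps:** the scene camera places the rack about 6 to 10 mm from where the top camera does, so I judged the placing relative to the rack. I could not repeat the check from the top view because the arm covered the rack. I saw that the hold arm was raised and resting on the case, but I did not measure its angle.

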